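Pack instrument cassettes on the autoclave tray

ROBOT

A 6-joint arm with a two-finger parallel gripper is mounted at the origin on the work surface. World frame = base frame: x ahead of the robot, y to its left, z up, the work surface at z = 0. Lengths are in m, angles in rad, forces in N, time in s.
With the tool pointing down it reaches from about 0.3 to 0.775 m from the base axis. Payload 14.6 kg.
Tool frame: the origin (TCP) lies at the centre of the arm's flange, where the gripper is bolted on; the fingertips stand 199 mm ahead of it and the grasp point (between the pads) lies ctrl.tcp_to_grasp ahead of it (ctrl.tcp_to_grasp is the distance from the TCP to the grasp point, in m); z points along the fingers, y is the line along which they close (so a half turn about z gives the same grasp; the last joint's range is limited). The gripper opens to 94 mm and grips with 3 to 60 N. Pads are 16 mm wide; open, the fingers measure 119 mm over their backs; the gripper's body (75 mm by 177 mm) begins 78 mm behind the grasp point.
Start: joints at [-1.351, 0.3, 1.521, -0, 1.321, -0.067], TCP at [0.156, -0.528, 0.405] pointing down, gripper open.
Joint ranges: [-3.03, 3.03], [-0.79, 2.21], [0.23, 2.52], [-1.04, 4.18], [0, 3.07], [-2.55, 2.55]. Speed limits (rad/s): [2.22, 2.22, 2.57, 3.14, 3.14, 3.14].

INTERFACE

Orientations are given as [roll, pitch, yaw] about the fixed x, y, z axes, in that order (R = Rz(yaw) Ry(pitch) Rx(roll)).
In Python, from station import ctrl gives the robot as it stands. The module is installed in compiled form; this text tells all that it offers.
- The arm moves only by the shell command python3 -m jog 'ROWS' [OPENING] [FORCE]. ROWS is JSON, a list of rows, each a list of 6 numbers: the shift along the tool's x, y, z in cm, then the turn, a rotation vector about the tool's x, y, z in rad. In form: [[tx, ty, tz, ax, ay, az], ...]. A call has 1 to 8 rows; each row is the pose to reach, as a shift and turn from the pose commanded when the call began, along the tool's axes at that moment; what a row does not reach only later rows make up. A row lasts 1/10 s, in which the tool goes at most 50 mm and 8.59 degrees, less where a joint would pass 70% of its speed; a pose out of reach is approached as far as the arm can. A call with a gripper value outside its range is refused whole. OPENING is the opening in per cent of the stroke, from 0 (shut) to 100 (fully open), set as the call begins (- or left out, the last holds). The fingers move at their own pace and stop on an object; FORCE is the grip in N (left out, the last holds). Time passes only in rows, so rows that repeat a pose let the fingers close. It gives the time, the measured TCP pose, the force, the opening and the grip force at its end, in the units of the state.
- ctrl.get_obs(): the state, without advancing time (a new reading comes with each control period).
- ctrl.camera(name): name is "scene" or "top"; returns a dict with "img" (400x640x3 uint8, blue, green, red), "intrinsics" (3x3 intrinsics, pixels), "R" (3x3) and "t" (3): a world point X has camera coordinates R X + t. Camera axes: x right, y down, z forward; pixel columns grow to the right and rows downward; lengths in m; the calibration is good to about 2 mm. A picture is of the moment at which its call begins. There is no depth.
- ctrl.hand_in(): hands the job in; it is judged then, once.
The state is a dict: "time_s": time; "qpos": joint angles; "joint_vel": joint speeds; "tau": joint torques, N m; "ee_pos": TCP position; "eef_rot": TCP orientation; "force": force on the tool from outside, world axes, zero at the start; "moment": the same for the moment, N m; "grip_width": finger opening in m; "grip_force": force on a finger pad.
Only numpy, scipy, OpenCV 4.12 (cv2) and the standard library are available. Lean on these libraries where they do the work, as an engineer would, in place of code of your own. Each camera call takes 0.05 s, during which the arm holds its last target. There are 200 camera calls.

TASK

Get the three instrument cassettes ready for the autoclave: shut the lid of the open cassette that stands in the tray, put the deep cassette on top of it and then the slim cassette on top of that, so that they make one neat, square pile in the tray with all edges flush. Set each cassette down gently rather than dropping it, and leave the instruments and vessels round about where they are.

Things in the scene. Friction and masses are not known exactly. Their poses are not given: they have to be found in the camera images.
- tray: Fixed shallow aluminium autoclave tray with a perforated floor, 190 (its x) x 290 (its y) x 20 high; floor 3 thick, walls 2.5 thick. Origin: centre of its underside, on the counter; z up.
- open_cassette: The open cassette: shallow stainless instrument cassette standing loose in the tray, 60 wide (its x) x 180 long (its y) x 24 high, about 0.5 kg, instruments bedded low inside. Lid hinged along its +x long side, latches on the -x side. Origin: centre of its underside (3 above the counter); z up. Lid shut, its top is flat, 24 above the origin (the walls' rim; the lid lies 0.5 lower).
- lid (a joint): Angle of that lid: 0 shut, flush inside the rim; pi/2 upright; stop at 1.95. Starts at 1.75 to 1.9, leaning back past upright over the +x side. 53 from hinge line to free edge, 173 long, 3 thick, 0.07 kg. Slight hinge friction: it stays near upright and moves at a light push; tipped forward below about 1.0 it falls shut by its own weight.
- lid_hinge (a point): Middle of the lid's hinge line, on the open cassette at x = +27, y = 0, z = 20.5 in its frame. Axes parallel to the cassette's.
- lid_edge (a point): Middle of the lid's free long edge, 53 from the hinge line; moves with the lid.
- deep_cassette: The deep cassette: closed, stainless, 60 wide (its x) x 180 long (its y) x 36 high, about 0.5 kg, flat top and bottom. Long sides are smooth at the middle; latches (-x side) and hinge barrels (+x side), 35 to 70 from the middle, stand out under 3. Origin: centre of its underside; z up.
- slim_cassette: The slim cassette: closed stainless cassette like the deep one, 60 wide (its x) x 180 long (its y) but only 22 high, about 0.3 kg. Origin: centre of its underside; z up. The deep and the slim cassette may stand on either side of the tray.
- forceps: Bystander: a ring-handled steel forceps lying flat, 165 long, 65 over its two finger rings, 6 high, loose. Origin: centre of its underside.
- scissors: Bystander: a pair of ring-handled steel scissors lying flat, 170 long, 65 over its rings, 6 high, loose. Origin: centre of its underside.
- kidney_dish: Bystander: an empty stainless kidney dish, 195 long, 76 across its trough, 36 high, loose. Origin: centre of its underside.
- gallipot: Bystander: a small round stainless bowl, 76 across the rim, 42 high, loose. Origin: centre of its underside.
- dressing_jar: Bystander: a round stainless dressing jar with knobbed lid, 102 across, 126 high, loose. Origin: centre of its underside.
- rinse_bottle: Bystander: a white plastic bottle, 68 across, 170 high, loose. Origin: centre of its underside.

How it is judged:
On the way, in this order (a step that is already met when the one before it is completed fails the run):
1. the lid of the open cassette is shut (value of joint lid below 0.05 rad), for 0.2 s.
2. the deep cassette lies square on the shut one (value of joint lid below 0.05 rad and x of deep_cassette in the frame of open_cassette between -0.006 and 0.006 m and y of deep_cassette in the frame of open_cassette between -0.006 and 0.006 m and z of deep_cassette in the frame of open_cassette between 0.021 and 0.027 m and angle between the x axis of deep_cassette and the x axis of open_cassette, either way round below 0.07 rad), for 0.2 s.
3. the slim cassette lies square on the deep one (all of step 2 and x of slim_cassette in the frame of deep_cassette between -0.006 and 0.006 m and y of slim_cassette in the frame of deep_cassette between -0.006 and 0.006 m and z of slim_cassette in the frame of deep_cassette between 0.033 and 0.039 m and angle between the x axis of slim_cassette and the x axis of deep_cassette, either way round below 0.07 rad), for 0.2 s.
At the end, for the whole second after the job is handed in: Lid shut (under 0.05 rad) and its cassette flat on the tray floor; deep cassette on it, slim one on the deep, each within 6 mm along and across and 0.07 rad of the one below (either way round), heights within 3 mm, level within 0.03 rad, at rest and released (all of step 3 and x of open_cassette in the frame of tray between -0.07 and 0.07 m and y of open_cassette in the frame of tray between -0.065 and 0.065 m and z of open_cassette in the frame of tray below 0.006 m and angle between each of open_cassette, deep_cassette, slim_cassette's own z axis and vertical below 0.03 rad and linear speed of each of open_cassette, deep_cassette, slim_cassette below 0.02 m/s); the robot touches nothing.
It fails at once if the deep or the slim cassette is dropped (moves faster than 0.45 m/s while the fingers do not touch it) ((linear speed of deep_cassette above 0.45 m/s and contact force between the fingers and deep_cassette below 0.05 N) or (linear speed of slim_cassette above 0.45 m/s and contact force between the fingers and slim_cassette below 0.05 N)).
It fails at once if a bystander (forceps, scissors, kidney dish, gallipot, dressing jar, rinse bottle) is moved by more than 30 mm (distance of any of forceps, scissors, kidney_dish, gallipot, dressing_jar, rinse_bottle from where it was at the start of the episode above 0.03 m).
It also fails if it takes over 67 s, if anything falls off the work surface, if the arm or the gripper's body presses on something with over 40 N, if the wrist force passes 120 N, or if a joint passes its speed limit or range.

## Working session

There is one attempt and no reset: what is moved stays moved. The work goes in short steps, Python scripts to look and compute and a shell command to move; the robot and the scene stay as the last step left them, time stands still between calls to the robot, and variables do not carry over. Pictures are saved under pics/ and viewed, at most 10 in all, crops included, and the job is handed in when it is done.

```bash
mkdir -p pics
python3 - <<'E'
from station import ctrl
import cv2,numpy as np,pickle
d={}
for n in("top","scene"):
    c=ctrl.camera(n);d[n]=c;cv2.imwrite(f"pics/{n}0.png",c["img"])
    print(n,c["intrinsics"],c["R"],c["t"])
pickle.dump(d,open("c0.pkl","wb"))
print(ctrl.tcp_to_grasp,ctrl.get_obs())
E
```

```text
top [[469.95156095   0.         312.26703429]
 [  0.         469.95156095 205.41716194]
 [  0.           0.           1.        ]] [[-0.01066554 -0.99994257  0.00105034]
 [-0.9958694   0.01052737 -0.09018487]
 [ 0.09016863 -0.00200787 -0.99592449]] [0.00688273 0.59870726 1.12566712]
scene [[422.47615746   0.         325.04139717]
 [  0.         422.47615746 204.3655468 ]
 [  0.           0.           1.        ]] [[ 0.11888793  0.9928796   0.00746717]
 [ 0.84872863 -0.09771854 -0.51972185]
 [-0.51529154  0.06812626 -0.8543029 ]] [-0.06596743 -0.45669525  1.42311184]
0.1804 {'time_s': 0.1, 'qpos': array([-1.35059298e+00,  3.00411503e-01,  1.52148380e+00,  8.01877602e-06,
        1.32069025e+00, -6.66085826e-02]), 'joint_vel': array([-0.00113971, -0.00200533, -0.00158835,  0.00101619,  0.00152227,
       -0.00026181]), 'tau': array([ 3.03173416e-03, -5.32634676e+01, -3.53281689e+01,  7.09908432e-02,
        2.34965107e-02, -5.75874128e-05]), 'ee_pos': array([ 0.15558124, -0.52751405,  0.40416007]), 'eef_rot': array([-3.14060247e+00, -7.38367961e-05,  2.86809900e-01]), 'force': array([-0.40081908, -0.27853299,  0.5674359 ]), 'moment': array([ 0.00181622, -0.01708097, -0.02706124]), 'grip_force': 0.0, 'grip_width': 0.09379974388715821}
```

View pics/top0.png

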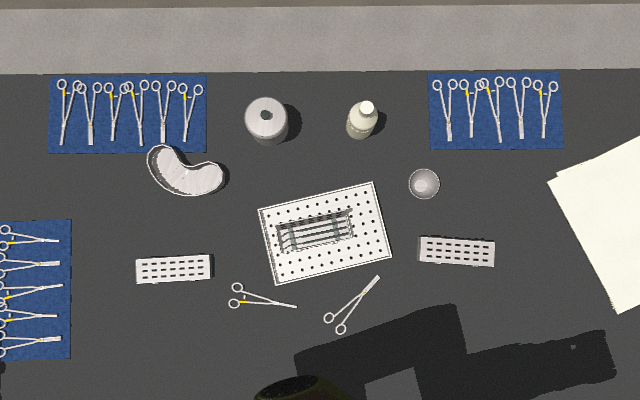

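View pics/scene0.png

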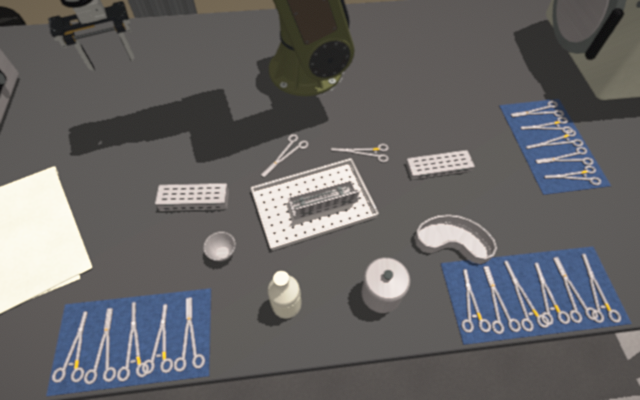

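The top view shows the tray centred near (325,233) with the open cassette at (315,230). The other cassettes are at (174,269) and (456,251), and the one at (456,251), scene (192,197), looks like the deep one. The scissors and forceps lie near the robot side of the tray, around (262,300) and (350,305).

```bash
cat > h.py <<'E'
import numpy as np,cv2
def ray(c,uv,z):
    uv=np.atleast_2d(uv).astype(float);K,R,t=c["intrinsics"],c["R"],np.array(c["t"])
    d=(np.linalg.inv(K)@np.c_[uv,np.ones(len(uv))].T).T@R   # R^T d
    o=-R.T@t
    return o+d*((z-o[2])/d[:,2])[:,None]
def proj(c,X):
    p=np.atleast_2d(X)@c["R"].T+c["t"];p=p@c["intrinsics"].T
    return p[:,:2]/p[:,2:]
E
python3 - <<'E'
import pickle,cv2,numpy as np
from h import *
d=pickle.load(open("c0.pkl","rb"));t=d["top"]["img"];s=d["scene"]["img"]
def crop(i,x,y,w,h,W,H):return cv2.resize(i[y:y+h,x:x+w],(W,H),interpolation=cv2.INTER_CUBIC)
a=crop(t,255,180,140,110,700,550)
cv2.imwrite("pics/tray_top.png",a)
b=np.vstack([np.hstack([crop(t,130,245,90,45,400,200),crop(t,412,230,90,45,400,200)]),np.hstack([crop(s,400,140,90,45,400,200),crop(s,148,175,90,45,400,200)])])
cv2.imwrite("pics/cass.png",b)
cv2.imwrite("pics/tray_scene.png",crop(s,245,155,140,100,770,550))
for n,(u,v) in dict(L=(174,269),R=(456,251)).items():
    g=cv2.cvtColor(t,cv2.COLOR_BGR2GRAY);x0,y0=u-50,v-32
    m=(g[y0:y0+64,x0:x0+100]>110).astype(np.uint8)*255
    m=cv2.morphologyEx(m,cv2.MORPH_CLOSE,np.ones((5,5)))
    c=max(cv2.findContours(m,0,2)[0],key=cv2.contourArea)
    bx=cv2.boxPoints(cv2.minAreaRect(c))+[x0,y0];print(n,bx.round(1).tolist())
    for z in(.022,.036):
        P=ray(d["top"],bx,z)[:,:2];print(z,P.mean(0).round(4),np.linalg.norm(np.diff(P,axis=0),axis=1).round(4))
E
```

```text
L [[134.2, 258.9], [208.6, 253.9], [210.3, 279.4], [135.9, 284.4]]
0.022 [0.4472 0.3428] [0.1815 0.062  0.1806]
0.036 [0.4478 0.3387] [0.1793 0.0612 0.1784]
R [[416.3, 261.7], [418.2, 236.0], [495.3, 241.8], [493.4, 267.5]]
0.022 [ 0.482  -0.3488] [0.063  0.1889 0.0629]
0.036 [ 0.4821 -0.3445] [0.0622 0.1866 0.0622]
```

View pics/tray_top.png

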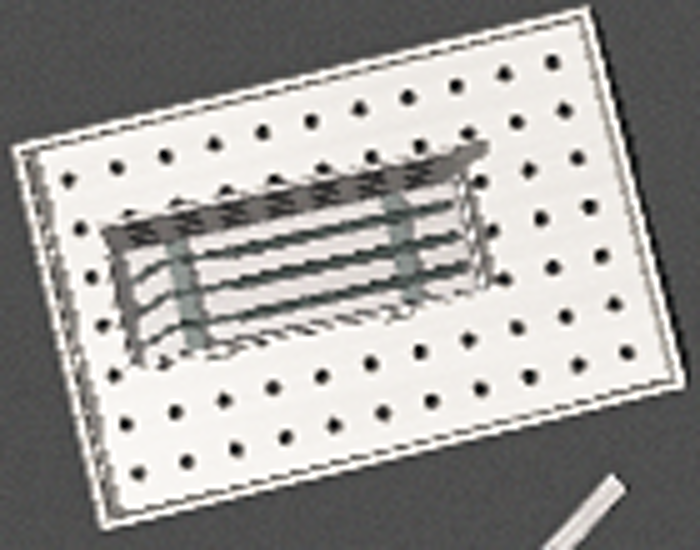

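View pics/cass.png

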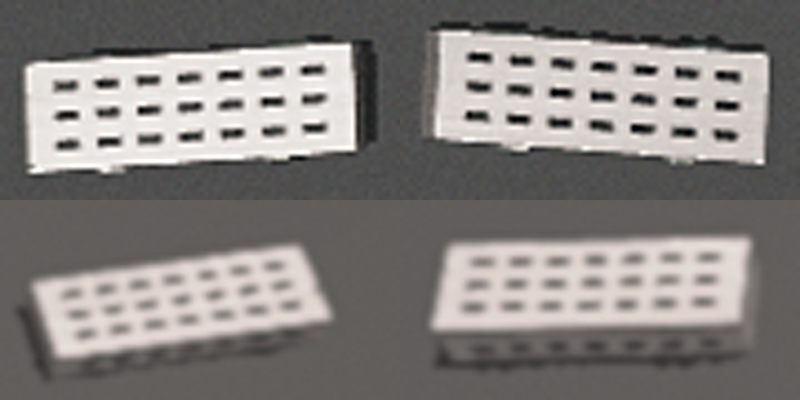

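View pics/tray_scene.png

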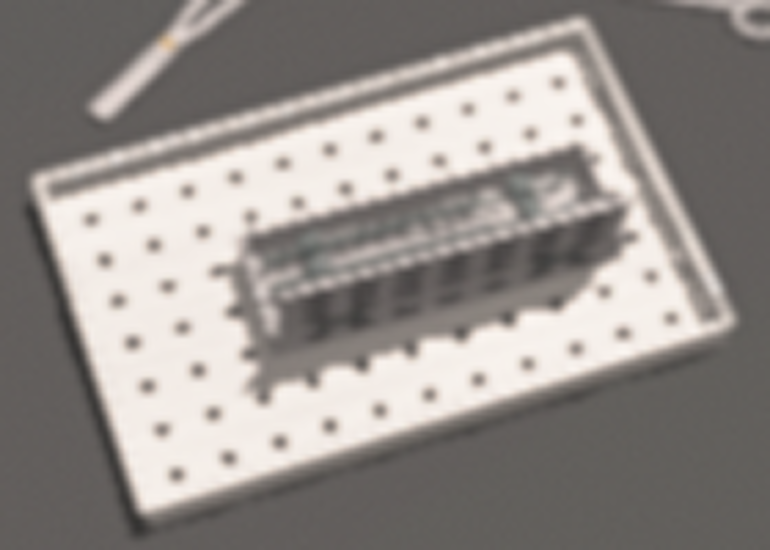

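The crops show the R cassette (y<0) with more visible side wall, so it is the deep one and L is the slim one. The lid stands on the far (+x) side. The near rim runs from crop (140,365) to (493,287) in the top view.

Run:
```python
import pickle
from h import *
d=pickle.load(open("c0.pkl","rb"));T,S=d["top"],d["scene"]
g=cv2.cvtColor(T["img"],cv2.COLOR_BGR2GRAY)
for n,(u,v),z in(("slim",(174,269),.022),("deep",(456,251),.036)):
    x0,y0=u-50,v-32
    for th in(150,175):
        m=(g[y0:y0+64,x0:x0+100]>th).astype(np.uint8)*255
        m=cv2.morphologyEx(m,cv2.MORPH_CLOSE,np.ones((5,5)));m=cv2.morphologyEx(m,cv2.MORPH_OPEN,np.ones((7,7)))
        c=max(cv2.findContours(m,0,2)[0],key=cv2.contourArea)
        P=ray(T,cv2.boxPoints(cv2.minAreaRect(c))+[x0,y0],z)[:,:2]
        q=np.diff(P,axis=0);l=np.linalg.norm(q,axis=1);e=q[l.argmax()];e*=np.sign(e[1])
        print(n,th,P.mean(0).round(4),l.round(4),"yaw",np.arctan2(-e[0],e[1]).round(4))
tc=np.array([(140,362),(493,285)])/5+[254.6,179.6]   # near rim, top
A=ray(T,tc,.027)[:,:2];sc=np.array([(246,240),(585,150)])/5.5+[244.6,154.6]
B=ray(S,sc,.027)[:,:2]
for n,P in(("top",A),("scene",B)):
    e=P[0]-P[1];e*=np.sign(e[1]);y=np.arctan2(-e[0],e[1]);print("rim",n,P.round(4).tolist(),np.linalg.norm(e),y,"centre",P.mean(0)+.03*np.array([np.cos(y),np.sin(y)]))
# lid free edge from two views
le=np.array([(105,230),(488,143)])/5+[254.6,179.6];ls=np.array([(620,205),(270,298)])/5.5+[244.6,154.6]
for z in(.07,.075,.08):print(z,ray(T,le,z)[:,:2].round(3).tolist(),ray(S,ls,z)[:,:2].round(3).tolist())
tray=np.array([(14,148),(588,8),(685,385),(105,527)])/5+[254.6,179.6]
print("tray",ray(T,tray,.02)[:,:2].round(3).tolist())
for n,uv,z in(("jar",(266,118),.11),("bottle",(365,106),.17),("pot",(424,183),.042),("scis",(378,277),.006),("forc",(296,306),.006),("dishend",(227,180),.036)):print(n,ray(T,uv,z).round(3))
```

```text
slim 150 [0.4483 0.3426] [0.1802 0.0603 0.1794] yaw 0.0431
slim 175 [0.4475 0.3421] [0.1794 0.0599 0.1785] yaw 0.0556
deep 150 [ 0.4829 -0.3475] [0.0594 0.1787 0.0594] yaw -0.0859
deep 175 [ 0.4827 -0.3474] [0.0589 0.1785 0.0589] yaw -0.0874
rim top [[0.4858, 0.0739], [0.5213, -0.0985]] 0.175949462507417 0.20335384773779447 centre [ 0.53296417 -0.00625007]
rim scene [[0.5248, -0.0922], [0.4914, 0.0786]] 0.17407986976158998 0.1930878291370047 centre [ 0.53754488 -0.00106612]
0.07 [[0.548, 0.087], [0.587, -0.094]] [[0.553, 0.083], [0.584, -0.083]]
0.075 [[0.548, 0.087], [0.587, -0.093]] [[0.556, 0.082], [0.587, -0.083]]
0.08 [[0.548, 0.087], [0.586, -0.093]] [[0.559, 0.081], [0.59, -0.083]]
tray [[0.591, 0.136], [0.658, -0.149], [0.472, -0.192], [0.406, 0.092]]
jar [[0.795 0.106 0.11 ]]
bottle [[ 0.803 -0.117  0.17 ]]
pot [[ 0.649 -0.272  0.042]]
scis [[ 0.422 -0.16   0.006]]
forc [[0.354 0.043 0.006]]
dishend [[0.663 0.208 0.036]]
```

```bash
cat > go.py <<'E'
# usage: go.py x y z yaw -> shift (cm) in present tool axes, and turn about tool axes
import sys
from station import ctrl
from scipy.spatial.transform import Rotation as Ro
import numpy as np
x,y,z,w=map(float,sys.argv[1:]);o=ctrl.get_obs();R=Ro.from_euler("xyz",o["eef_rot"])
print("shift cm",(R.inv().apply(np.array([x,y,z])-o["ee_pos"])*100).round(2),"turn",(R.inv()*Ro.from_euler("xyz",[np.pi,0,w])).as_rotvec().round(4))
E
python3 -m jog '[[3.6,-2.4,0,0,0,0.01],[7.3,-4.9,0,0,0,0.02],[10.9,-7.3,0,0,0,0.03],[14.5,-9.7,0,0,0,0.04],[18.2,-12.1,0,0,0,0.05],[21.8,-14.6,0,0,0,0.06],[25.5,-17,0,0,0,0.07],[29,-19.4,0,0,0,0.08]]' 0 10
python3 go.py .6035 .010 .254 .205
```

```text
time_s: 0.9
ee_pos: [0.3797, -0.2578, 0.4046]
eef_rot: [-3.142, 0.0, 0.206]
force: [0.3, -1.3, 0.3]
grip_width: 0.0336
grip_force: 0.0
shift cm [ 27.39 -21.62  15.06] turn [-0.0001  0.0001  0.0014]
```

```bash
python3 -m jog '[[3.4,-2.7,0,0,0,0],[6.8,-5.4,0,0,0,0],[10.2,-8.1,0,0,0,0],[13.6,-10.8,0,0,0,0],[17,-13.5,0,0,0,0],[20.4,-16.2,0,0,0,0],[23.9,-18.9,0,0,0,0],[27.4,-21.6,0,0,0,0]]'
python3 -m jog '[[0,0,3,0,0,0],[0,0,6,0,0,0],[0,0,9,0,0,0],[0,0,12,0,0,0],[0,0,13.5,0,0,0],[0,0,14.5,0,0,0],[0,0,15,0,0,0]]'
```

```text
time_s: 1.7
ee_pos: [0.6036, 0.0099, 0.4043]
eef_rot: [-3.141, 0.001, 0.207]
force: [0.9, -0.2, 0.6]
grip_width: 0.0006
grip_force: 0.0
time_s: 2.4
ee_pos: [0.6028, 0.0082, 0.2545]
eef_rot: [-3.142, 0.0, 0.207]
force: [0.4, -0.1, -0.3]
grip_width: 0.0008
grip_force: 0.0
```

```bash
python3 -m jog '[[-1,0,0,0,0,0],[-2,0,0,0,0,0],[-2.6,0,0,0,0,0],[-3.2,0,0,0,0,0],[-3.8,0,0,0,0,0],[-4.3,0,0,0,0,0],[-4.8,0,0,0,0,0],[-5.3,0,0,0,0,0]]'
python3 -m jog '[[-0.5,0,0,0,0,0],[-1,0,0,0,0,0],[-1.5,0,0,0,0,0],[-2,0,0,0,0,0],[-2,0,0,0,0,0],[-2,0,0,0,0,0],[-2,0,0,0,0,0]]'
python3 -m jog '[[0,0,-2,0,0,0],[0,0,-6,0,0,0],[0,-4,-10,0,0,0],[0,-8,-13,0,0,0],[0,-12,-14,0,0,0],[0,-16,-14,0,0,0],[0,-20,-14,0,0,0],[0,-24,-14,0,0,0]]' 100
python3 - <<'E'
from station import ctrl
import cv2,pickle,numpy as np
d={n:ctrl.camera(n) for n in("top","scene")};pickle.dump(d,open("c1.pkl","wb"))
t=d["top"]["img"];s=d["scene"]["img"];r=lambda i,x,y:cv2.resize(i[y:y+100,x:x+140],(780,300*780//420),interpolation=cv2.INTER_CUBIC)
cv2.imwrite("pics/shut.png",cv2.resize(np.hstack([t[185:290,255:395],s[155:260,245:385]]),(800,300),interpolation=cv2.INTER_CUBIC))
E
```

```text
time_s: 3.2
ee_pos: [0.5504, -0.0027, 0.2546]
eef_rot: [-3.142, 0.0, 0.207]
force: [0.4, -0.2, 0.2]
grip_width: 0.0004
grip_force: 0.0
time_s: 3.9
ee_pos: [0.5314, -0.0067, 0.2547]
eef_rot: [3.142, -0.0, 0.207]
force: [0.6, 0.4, -0.7]
grip_width: 0.0002
grip_force: 0.0
time_s: 4.7
ee_pos: [0.4814, 0.2298, 0.3949]
eef_rot: [-3.141, -0.001, 0.207]
force: [1.2, -1.6, -0.0]
grip_width: 0.0611
grip_force: 0.0
```

View pics/shut.png

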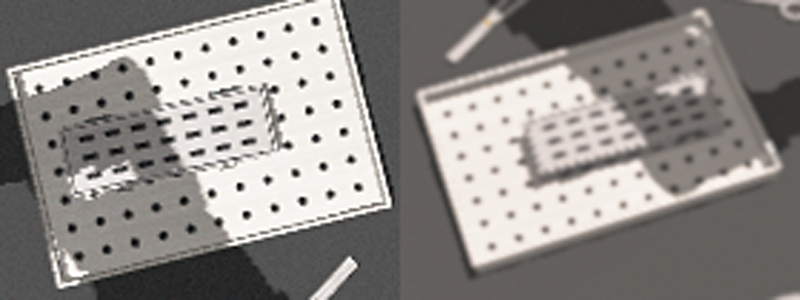

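The lid now lies flat inside the rim in both views. Next I move over to the deep cassette.

```bash
python3 -m jog '[[-0.9,4.5,0,0,0,-0.14],[-1.8,9,0,0,0,-0.28],[-2.7,13.5,0,0,0,-0.42],[-3.7,18,0,0,0,-0.56],[-4.7,22.5,0,0,0,-0.7],[-5.6,27,0,0,0,-0.84],[-6.5,31.5,0,0,0,-0.98],[-7.4,36,0,0,0,-1.12]]' 100
python3 go.py .4828 -.3475 .33 1.485
```

```text
time_s: 5.6
ee_pos: [0.4832, -0.126, 0.3949]
eef_rot: [3.141, 0.0, 1.274]
force: [0.7, -0.1, 0.2]
grip_width: 0.0939
grip_force: 0.0
shift cm [-21.19   6.44   6.49] turn [ 4.00e-04  1.00e-04 -2.11e-01]
```

```bash
python3 -m jog '[[-4.2,1.3,0.5,0,0,-0.07],[-8.5,2.6,1.5,0,0,-0.14],[-12.7,3.9,3,0,0,-0.21],[-17,5.2,4.5,0,0,-0.21],[-21.2,6.4,6.5,0,0,-0.21],[-21.2,6.4,6.5,0,0,-0.21],[-21.2,6.4,6.5,0,0,-0.21]]'
python3 go.py .4828 -.3475 .207 1.485
python3 - <<'E'
from station import ctrl
from h import *
import pickle
c=ctrl.camera("top");pickle.dump(c,open("c2.pkl","wb"))
i=c["img"][185:290,255:395];cv2.imwrite("pics/open2.png",cv2.resize(i,(800,600),interpolation=cv2.INTER_CUBIC))
E
```

```text
time_s: 6.3
ee_pos: [0.4812, -0.3461, 0.3289]
eef_rot: [-3.14, -0.001, 1.477]
force: [0.1, -0.5, 0.8]
grip_width: 0.0939
grip_force: 0.0
shift cm [-0.13  0.19 12.19] turn [-0.0012 -0.0009 -0.008 ]
```

View pics/open2.png

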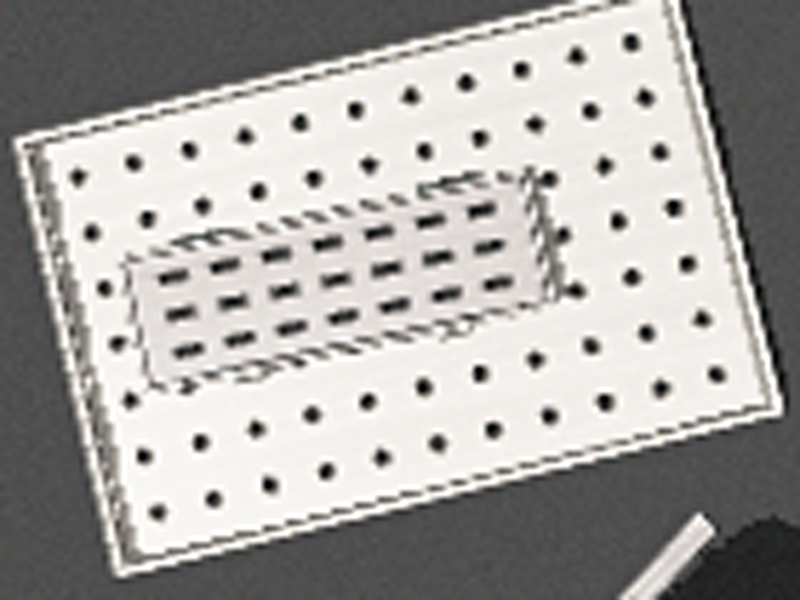

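The closed lid shows a 7x3 grid of slots centred near view (336,279), and the other two cassettes carry the same pattern. I'll use the slot grids for sub-pixel centres.

```bash
cat >> h.py <<'E'
def slots(c,uv,yaw,z,lx=.022,ly=.078):
    """pose of a 7x3 slot grid near pixel uv, at height z"""
    k=8;g=cv2.cvtColor(c["img"],cv2.COLOR_BGR2GRAY);x0,y0=int(uv[0])-56,int(uv[1])-36
    i=cv2.resize(g[y0:y0+72,x0:x0+112],None,fx=k,fy=k,interpolation=cv2.INTER_CUBIC)
    bh=cv2.morphologyEx(cv2.GaussianBlur(i,(0,0),4),cv2.MORPH_BLACKHAT,np.ones((45,45)))
    C=ray(c,uv,z)[0,:2]
    for it in range(4):
        e=np.array([[np.cos(yaw),np.sin(yaw)],[-np.sin(yaw),np.cos(yaw)]])
        poly=np.array([C+e[0]*a+e[1]*b for a,b in((-lx,-ly),(-lx,ly),(lx,ly),(lx,-ly))])
        pp=(proj(c,np.c_[poly,np.full(4,z)])-[x0,y0]+.5)*k-.5
        m=np.zeros(i.shape,np.uint8);cv2.fillPoly(m,[pp.round().astype(int)],255)
        b=((bh>35)&(m>0)).astype(np.uint8)
        n,_,st,ce=cv2.connectedComponentsWithStats(b)
        ce=ce[1:][st[1:,4]>60]
        P=ray(c,(ce+.5)/k-.5+[x0,y0],z)[:,:2]
        C=(P.min(0)*0+P.mean(0));w=np.linalg.svd(P-C)[2][0];w*=np.sign(w[1]);yaw=np.arctan2(-w[0],w[1])
    r=(P-C)@np.array([[np.cos(yaw),-np.sin(yaw)],[np.sin(yaw),np.cos(yaw)]])
    return len(P),C.round(4),round(float(yaw),4),np.ptp(r,axis=0).round(4)
E
python3 - <<'E'
import pickle
from h import *
d=pickle.load(open("c0.pkl","rb"));c2=pickle.load(open("c2.pkl","rb"))
print("open",slots(c2,(313.8,233.8),.205,.0265))
print("deep",slots(d["top"],(456.5,251.5),-.086,.036),slots(d["scene"],(193,191.5),-.086,.036))
print("slim",slots(d["top"],(172.5,269),.05,.022),slots(c2,(172.5,269),.05,.022),slots(d["scene"],(439.5,162),.05,.022))
E
```

```text
open (21, array([ 0.5298, -0.001 ]), 0.203, array([0.0322, 0.135 ]))
deep (21, array([ 0.4833, -0.3478]), -0.0866, array([0.032 , 0.1352])) (21, array([ 0.4845, -0.3499]), -0.0862, array([0.0328, 0.1357]))
slim (21, array([0.4483, 0.3427]), 0.055, array([0.0321, 0.1354])) (21, array([0.4483, 0.3427]), 0.0549, array([0.032 , 0.1354])) (21, array([0.4494, 0.341 ]), 0.0549, array([0.0322, 0.1355]))
```

```bash
python3 -m jog '[[0,0.2,3,0,0,-0.008],[0,0.2,6,0,0,-0.008],[0,0.2,8.5,0,0,-0.008],[0,0.2,10,0,0,-0.008],[0,0.2,11,0,0,-0.008],[0,0.2,11.8,0,0,-0.008],[0,0.2,12.1,0,0,-0.008],[0,0.2,12.1,0,0,-0.008]]'
python3 go.py .4833 -.3478 .207 1.484
```

```text
time_s: 7.15
ee_pos: [0.4838, -0.3453, 0.209]
eef_rot: [3.141, 0.0, 1.487]
force: [0.0, -0.0, -0.1]
grip_width: 0.0935
grip_force: 0.0
shift cm [-0.25 -0.03  0.2 ] turn [0.0004 0.0003 0.003 ]
```

```bash
python3 -m jog '[[-0.25,0,0.2,0,0,0.003],[-0.25,0,0.2,0,0,0.003],[-0.25,0,0.2,0,0,0.003]]'
python3 -m jog '[[0,0,0,0,0,0],[0,0,0,0,0,0],[0,0,0,0,0,0],[0,0,0,0,0,0],[0,0,0,0,0,0],[0,0,0,0,0,0],[0,0,0,0,0,0]]' 40 35
python3 -m jog '[[0,0,-1,0,0,0],[0,0,-3,0,0,0],[0,0,-6,0,0,0],[0,0,-9,0,0,0],[0,0,-12,0,0,0],[0,0,-12,0,0,0]]'
python3 go.py .5298 -.0010 .327 1.774
```

```text
time_s: 7.45
ee_pos: [0.4835, -0.348, 0.207]
eef_rot: [3.141, 0.0, 1.484]
force: [-1.0, -0.0, 0.3]
grip_width: 0.094
grip_force: 0.0
time_s: 8.15
ee_pos: [0.4834, -0.3478, 0.2067]
eef_rot: [-3.141, -0.0, 1.484]
force: [-1.7, 1.5, 1.8]
grip_width: 0.0598
grip_force: 35.0
time_s: 8.75
ee_pos: [0.4838, -0.348, 0.3309]
eef_rot: [3.136, 0.004, 1.484]
force: [0.2, 0.3, -5.4]
grip_width: 0.0595
grip_force: 35.0
shift cm [34.97  1.57  0.27] turn [ 0.005   0.0045 -0.2901]
```

```bash
python3 -m jog '[[2,0.1,0,0,0,-0.02],[5.5,0.3,0,0,0,-0.06],[9.5,0.5,0,0,0,-0.1],[13.5,0.7,0,0,0,-0.13],[17.5,0.9,0,0,0,-0.16],[21.5,1,0,0,0,-0.2],[25.5,1.2,0,0,0,-0.24],[29,1.3,0,0,0,-0.27]]'
python3 go.py .5298 -.0010 .327 1.774
```

```text
time_s: 9.55
ee_pos: [0.5211, -0.0575, 0.3249]
eef_rot: [-3.139, -0.001, 1.757]
force: [0.7, -0.1, -4.8]
grip_width: 0.0594
grip_force: 35.0
shift cm [ 5.39  1.9  -0.21] turn [-0.0024 -0.0013 -0.0173]
```

```bash
python3 -m jog '[[2.5,0.9,0.2,0,0,-0.01],[4.5,1.6,1.5,0,0,-0.017],[5.4,1.9,3,0,0,-0.017],[5.4,1.9,5,0,0,-0.017],[5.4,1.9,6.2,0,0,-0.017],[5.4,1.9,6.8,0,0,-0.017],[5.4,1.9,6.8,0,0,-0.017],[5.4,1.9,6.8,0,0,-0.017]]'
python3 go.py .5298 -.0010 .242 1.774
```

```text
time_s: 10.35
ee_pos: [0.5306, -0.0036, 0.2591]
eef_rot: [3.141, 0.0, 1.771]
force: [0.7, 0.2, -5.5]
grip_width: 0.0594
grip_force: 35.0
shift cm [ 0.27 -0.02  1.71] turn [ 0.0006  0.0001 -0.0033]
```

```bash
python3 -m jog '[[0.27,0,0.6,0,0,-0.003],[0.27,0,1.2,0,0,-0.003],[0.27,0,1.7,0,0,-0.003],[0.27,0,1.7,0,0,-0.003],[0.27,0,1.7,0,0,-0.003]]'
python3 go.py .5298 -.0010 .2340 1.774
```

```text
time_s: 10.85
ee_pos: [0.53, -0.0009, 0.2416]
eef_rot: [-3.141, -0.0, 1.774]
force: [0.3, -0.9, -4.8]
grip_width: 0.0596
grip_force: 35.0
shift cm [-0.01 -0.02  0.76] turn [-0.0002 -0.     -0.0002]
```

```bash
python3 -m jog '[[0,0,0.2,0,0,0],[0,0,0.4,0,0,0],[0,0,0.5,0,0,0],[0,0,0.6,0,0,0],[0,0,0.7,0,0,0],[0,0,0.75,0,0,0],[0,0,0.75,0,0,0]]'
```

```text
time_s: 11.55
ee_pos: [0.5299, -0.0008, 0.2341]
eef_rot: [-3.141, -0.0, 1.774]
force: [-0.0, 0.2, -6.2]
grip_width: 0.0597
grip_force: 35.0
```

```bash
python3 -m jog '[[0,0,0.03,0,0,0],[0,0,0.06,0,0,0],[0,0,0.1,0,0,0],[0,0,0.1,0,0,0]]'
```

```text
time_s: 11.95
ee_pos: [0.53, -0.0008, 0.2336]
eef_rot: [3.141, 0.0, 1.774]
force: [-3.4, 0.8, 3.8]
grip_width: 0.06
grip_force: 35.0
```

```bash
python3 -m jog '[[0,0,0,0,0,0],[0,0,0,0,0,0],[0,0,0,0,0,0],[0,0,0,0,0,0],[0,0,-0.5,0,0,0],[0,0,-2,0,0,0],[0,0,-6,0,0,0],[0,0,-10,0,0,0]]' 100
python3 go.py .4483 .3427 .33 1.626
```

```text
time_s: 12.75
ee_pos: [0.5297, -0.0008, 0.3344]
eef_rot: [-3.14, -0.0, 1.774]
force: [-1.0, -0.2, 0.1]
grip_width: 0.094
grip_force: 0.0
shift cm [35.29 -1.05  0.45] turn [-0.0012 -0.0003  0.1479]
```

```bash
python3 -m jog '[[4.5,-0.1,0,0,0,0.02],[9,-0.3,0,0,0,0.04],[13.5,-0.4,0,0,0,0.06],[18,-0.5,0,0,0,0.08],[22.5,-0.7,0,0,0,0.1],[27,-0.8,0,0,0,0.12],[31.5,-0.9,0,0,0,0.148],[35.2,-1,0.4,0,0,0.148]]'
python3 -m jog '[[0,0,0,0,0,0],[0,0,0,0,0,0]]'
python3 go.py .4483 .3427 .203 1.626
python3 - <<'E'
from station import ctrl
from h import *
c=ctrl.camera("top");s=ctrl.camera("scene")
for q in(c,s):
    print("deep",slots(q,proj(q,[.5298,-.001,.063])[0],.203,.063))
cv2.imwrite("pics/st1.png",cv2.resize(np.hstack([c["img"][185:290,255:395],s["img"][155:260,245:385]]),(800,300),interpolation=cv2.INTER_CUBIC))
E
```

```text
time_s: 13.55
ee_pos: [0.4482, 0.3441, 0.33]
eef_rot: [3.14, -0.001, 1.626]
force: [0.7, -0.6, 0.2]
grip_width: 0.0943
grip_force: 0.0
time_s: 13.75
ee_pos: [0.4488, 0.3423, 0.3292]
eef_rot: [-3.141, 0.0, 1.627]
force: [-0.2, 0.0, -0.0]
grip_width: 0.0941
grip_force: 0.0
shift cm [ 0.05 -0.05 12.62] turn [-0.0001  0.0003  0.0015]
deep (21, array([ 0.5312, -0.0014]), 0.2021, array([0.0321, 0.1353]))
deep (21, array([ 0.5325, -0.0032]), 0.2027, array([0.0321, 0.1353]))
```

View pics/st1.png

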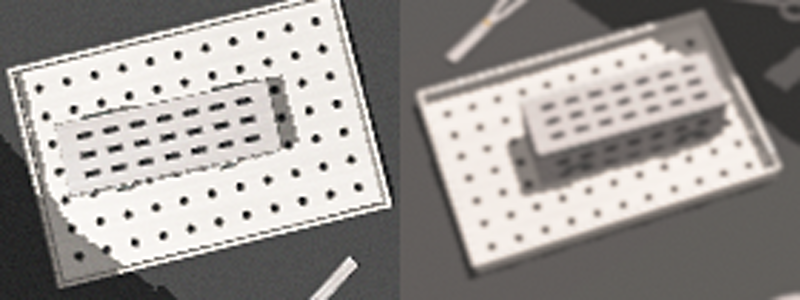

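Both views show the deep cassette square on the shut one, within about 2 mm. Next I grasp the slim one.

```bash
python3 - <<'E'
import pickle
from h import *
d=pickle.load(open("c1.pkl","rb"))
for n in d: print(n,slots(d[n],proj(d[n],[.5298,-.001,.0265])[0],.203,.0265))
E
python3 -m jog '[[0,0,3,0,0,0],[0,0,6,0,0,0],[0,0,8.5,0,0,0],[0,0,10.3,0,0,0],[0,0,11.5,0,0,0],[0,0,12.3,0,0,0],[0,0,12.6,0,0,0],[0,0,12.6,0,0,0]]'
python3 -m jog '[[0,0,0,0,0,0]]'
python3 go.py .4483 .3427 .203 1.626
```

```text
top (21, array([ 0.5298, -0.0012]), 0.2007, array([0.0326, 0.135 ]))
scene (19, array([ 0.5333, -0.0052]), 0.1792, array([0.0343, 0.1362]))
time_s: 14.65
ee_pos: [0.4493, 0.3418, 0.2035]
eef_rot: [3.141, -0.0, 1.626]
force: [-0.2, -0.1, 0.9]
grip_width: 0.0937
grip_force: 0.0
time_s: 14.75
ee_pos: [0.4493, 0.342, 0.2039]
eef_rot: [3.141, -0.001, 1.626]
force: [0.8, -0.1, 0.0]
grip_width: 0.0941
grip_force: 0.0
shift cm [ 0.07 -0.1   0.09] turn [ 0.001  -0.0006 -0.    ]
```

```bash
python3 -m jog '[[0.07,-0.1,0,0,0,0],[0.07,-0.1,0,0,0,0]]'
python3 -m jog '[[0,0,0,0,0,0],[0,0,0,0,0,0],[0,0,0,0,0,0],[0,0,0,0,0,0],[0,0,0,0,0,0],[0,0,0,0,0,0],[0,0,0,0,0,0]]' 40 30
python3 -m jog '[[0,0,-1,0,0,0],[0,0,-3,0,0,0],[0,0,-6,0,0,0],[0,0,-9,0,0,0],[0,0,-13,0,0,0],[0,0,-13,0,0,0],[0,0,-13,0,0,0]]'
python3 go.py .5304 -.0012 .333 1.773
```

```text
time_s: 14.95
ee_pos: [0.448, 0.3427, 0.2036]
eef_rot: [3.141, -0.0, 1.626]
force: [-0.4, -0.1, -0.2]
grip_width: 0.0941
grip_force: 0.0
time_s: 15.65
ee_pos: [0.448, 0.3426, 0.2031]
eef_rot: [-3.141, 0.0, 1.626]
force: [-1.6, -0.7, 1.9]
grip_width: 0.0596
grip_force: 30.0
time_s: 16.35
ee_pos: [0.4479, 0.3424, 0.3336]
eef_rot: [3.141, -0.001, 1.626]
force: [-0.3, -0.2, -4.6]
grip_width: 0.0596
grip_force: 30.0
shift cm [-34.77   6.34   0.05] turn [ 0.001  -0.0005 -0.1471]
```

```bash
python3 -m jog '[[-2,0.4,0,0,0,-0.01],[-6,1.1,0,0,0,-0.03],[-10,1.8,0,0,0,-0.05],[-14.5,2.6,0,0,0,-0.07],[-19,3.5,0,0,0,-0.09],[-23.5,4.3,0,0,0,-0.11],[-28,5.1,0,0,0,-0.13],[-32,5.8,0,0,0,-0.147]]'
python3 -m jog '[[-1.5,0.1,0,0,0,0],[-2.8,0.13,0,0,0,0],[-2.8,0.13,0,0,0,0],[-2.8,0.13,1.5,0,0,0],[-2.8,0.13,3,0,0,0],[-2.8,0.13,4,0,0,0],[-2.8,0.13,4.5,0,0,0],[-2.8,0.13,4.5,0,0,0]]'
python3 go.py .5304 -.0012 .270 1.773
```

```text
time_s: 17.15
ee_pos: [0.5235, 0.0241, 0.3316]
eef_rot: [-3.139, -0.0, 1.773]
force: [0.1, -0.1, -3.5]
grip_width: 0.0597
grip_force: 30.0
time_s: 17.95
ee_pos: [0.5304, -0.0003, 0.2877]
eef_rot: [-3.141, -0.0, 1.774]
force: [-0.6, -0.3, -3.8]
grip_width: 0.0599
grip_force: 30.0
shift cm [-0.09 -0.02  1.77] turn [-0.001  -0.0004  0.0006]
```

```bash
python3 -m jog '[[-0.08,0,0.6,0,0,0],[-0.08,0,1.2,0,0,0],[-0.08,0,1.6,0,0,0],[-0.08,0,1.8,0,0,0],[-0.08,0,1.95,0,0,0],[-0.08,0,2.0,0,0,0],[-0.08,0,2.0,0,0,0]]'
python3 -m jog '[[0,0,0.05,0,0,0],[0,0,0.1,0,0,0],[0,0,0.1,0,0,0]]'
```

```text
time_s: 18.65
ee_pos: [0.5307, -0.0017, 0.2682]
eef_rot: [3.141, -0.0, 1.773]
force: [0.2, -0.5, -2.8]
grip_width: 0.0603
grip_force: 30.0
time_s: 18.95
ee_pos: [0.5307, -0.0017, 0.2671]
eef_rot: [3.142, -0.0, 1.773]
force: [0.1, 0.5, -3.6]
grip_width: 0.06
grip_force: 30.0
```

```bash
python3 -m jog '[[0,0,0.05,0,0,0],[0,0,0.05,0,0,0]]'
python3 -m jog '[[0,0,0.03,0,0,0],[0,0,0.05,0,0,0],[0,0,0.05,0,0,0]]'
```

```text
time_s: 19.15
ee_pos: [0.5307, -0.0017, 0.2666]
eef_rot: [-3.142, -0.0, 1.773]
force: [1.1, -0.6, -3.7]
grip_width: 0.0597
grip_force: 30.0
time_s: 19.45
ee_pos: [0.5307, -0.0017, 0.2662]
eef_rot: [-3.142, 0.0, 1.773]
force: [-0.5, -0.0, -4.2]
grip_width: 0.0601
grip_force: 30.0
```

```bash
python3 -m jog '[[0,0,0.03,0,0,0],[0,0,0.05,0,0,0],[0,0,0.05,0,0,0]]'
python3 -m jog '[[0,0,0.02,0,0,0],[0,0,0.04,0,0,0],[0,0,0.04,0,0,0]]'
```

```text
time_s: 19.75
ee_pos: [0.5307, -0.0017, 0.2661]
eef_rot: [3.141, 0.0, 1.773]
force: [-4.6, 0.1, 5.0]
grip_width: 0.0597
grip_force: 30.0
time_s: 20.05
ee_pos: [0.5307, -0.0017, 0.2661]
eef_rot: [3.141, 0.0, 1.773]
force: [-7.1, 0.7, 10.3]
grip_width: 0.0599
grip_force: 30.0
```

Contact is made (the vertical force went from −4 to +10 N). I release, lift and check.

```bash
python3 -m jog '[[0,0,-0.04,0,0,0],[0,0,-0.04,0,0,0],[0,0,-0.04,0,0,0]]'
python3 -m jog '[[0,0,0,0,0,0],[0,0,0,0,0,0],[0,0,0,0,0,0],[0,0,0,0,0,0],[0,0,-0.5,0,0,0],[0,0,-2,0,0,0],[0,0,-6,0,0,0],[0,0,-10,0,0,0]]' 100
python3 -m jog '[[4,0,0,0,0,0],[8,0,0,0,0,0],[12,0,0,0,0,0],[16,0,0,0,0,0],[20,0,0,0,0,0],[24,0,0,0,0,0],[28,0,0,0,0,0],[28,0,0,0,0,0]]'
python3 - <<'E'
from station import ctrl
from h import *
c=ctrl.camera("top");s=ctrl.camera("scene")
for q in(c,s):
    print("slim",slots(q,proj(q,[.5304,-.001,.085])[0],.203,.085))
cv2.imwrite("pics/st2.png",cv2.resize(np.hstack([c["img"][185:290,255:395],s["img"][155:260,245:385]]),(800,300),interpolation=cv2.INTER_CUBIC))
E
```

```text
time_s: 20.35
ee_pos: [0.5307, -0.0017, 0.2661]
eef_rot: [3.141, 0.0, 1.773]
force: [-4.9, 0.4, 6.3]
grip_width: 0.0598
grip_force: 30.0
time_s: 21.15
ee_pos: [0.5305, -0.0017, 0.3669]
eef_rot: [-3.14, -0.0, 1.773]
force: [-0.1, -0.1, 0.7]
grip_width: 0.0939
grip_force: 0.0
time_s: 21.95
ee_pos: [0.4733, 0.276, 0.366]
eef_rot: [3.141, -0.001, 1.777]
force: [1.1, -0.9, -0.2]
grip_width: 0.0944
grip_force: 0.0
slim (22, array([0.531 , 0.0022]), 0.1998, array([0.0324, 0.1467]))
slim (20, array([ 0.5343, -0.0064]), 0.1687, array([0.0356, 0.1353]))
```

View pics/st2.png

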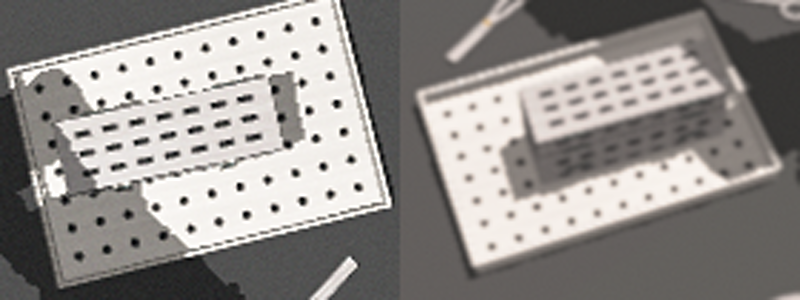

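The pile looks square, but the arm's shadow falls on it and spoils the slot measurement. I move clear and measure again.

```bash
python3 -m jog '[[4,0,0,0,0,0],[8,0,0,0,0,0],[12,0,0,0,0,0],[12,0,0,0,0,0],[12,0,0,0,0,0]]'
python3 - <<'E'
from station import ctrl
from h import *
c=ctrl.camera("top");s=ctrl.camera("scene")
for q in(c,s):
    print("slim",slots(q,proj(q,[.5304,-.001,.085])[0],.203,.085,.02,.072))
E
```

```text
time_s: 22.55
ee_pos: [0.4508, 0.3895, 0.3655]
eef_rot: [-3.141, 0.0, 1.773]
force: [-1.4, -0.2, -0.3]
grip_width: 0.0939
grip_force: 0.0
slim (21, array([ 0.5317, -0.0013]), 0.2019, array([0.0322, 0.1326]))
slim (21, array([ 0.5328, -0.0031]), 0.2013, array([0.032 , 0.1338]))
```

```bash
python3 -c "
from station import ctrl
print(ctrl.hand_in())"
```

```text
the job is handed in; nothing more can be done
None
```

The job is handed in, with no verdict returned: the lid looks shut, and the deep and slim cassettes sit squarely on it, each within about 2 mm of the one below by camera.

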